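# Stack a toroidal transformer and its mounting kit on the board's stud

### The arm

A 6-joint arm with a two-finger parallel gripper is mounted at the origin on the work surface. World frame = base frame: x ahead of the robot, y to its left, z up, the work surface at z = 0. Lengths are in m, angles in degrees, forces in N, time in s.
With the tool pointing down it reaches from about 0.3 to 0.75 m from the base axis. Payload 8.5 kg.
Tool frame: the origin (TCP) lies at the very end of the fingers, on their centre line; the grasp point (between the pads) lies 19 mm behind it (env.hold_point_z is the distance from the TCP to the grasp point, in m); z points along the fingers, y is the line along which they close (so a half turn about z gives the same grasp; the last joint's range is limited). The gripper opens to 85 mm and grips with 20 to 120 N. Pads are 22 mm wide; open, the fingers measure 114 mm over their backs; the gripper's body (76 mm by 85 mm) begins 54 mm behind the grasp point. The pads swing forward as they close: fully open they stand 13 mm farther back than shut.
Start: joints at [55.903, 21.807, 74.336, -0, 83.858, -12.336], TCP at [0.204, 0.511, 0.231] pointing down, gripper open.
Joint ranges: [-178.18, 178.18], [-50.72, 133.34], [12.68, 142.11], [-81.47, 261.47], [9.98, 163.14], [-165.26, 165.26]. Speed limits (degrees/s): [136.94, 136.94, 180, 180, 180, 180].

### API

Orientations are given as a 3x3 rotation matrix whose columns are the frame's x, y, z axes.
In Python, from rig import env, optics gives the robot as it stands.
- The arm moves only by the shell command python3 -m jog 'ROWS' [OPENING] [FORCE]. ROWS is JSON, a list of rows, each an object with "linear": the shift along the tool's x, y, z in units of 40 mm (1.0 is 40 mm), a list of three; "roll": the turn about the tool's z in units of 5 degrees (1.0 is 5 degrees). A call has 1 to 12 rows; each row shifts and turns the commanded pose from where the row before left it, along the tool's axes as they then stand; what a row does not reach is not made up. A row lasts 1/12 s, in which the tool goes at most 41.7 mm and 7.16 degrees, less where a joint would pass 70% of its speed; a pose out of reach is approached as far as the arm can. A call is refused whole if a number of a shift passes 1 or a number of a turn 1, either way. A call with a gripper value outside its range is refused whole. OPENING is the opening, from -1 (shut) to 1 (fully open), set as the call begins (- or left out, the last holds). The fingers move at their own pace and stop on an object; FORCE is the grip in N (left out, the last holds). Time passes only in rows, so rows that do not move let the fingers close. It gives the time, the measured TCP pose, the force, the opening and the grip force at its end, in the units of the state.
- env.observe(): the state, without advancing time (a new reading comes with each control period).
- optics.get_image(name): name is "scene" or "top" or "wrist"; returns the picture (480x640x3 uint8, red, green, blue); there is no depth.
- optics.calibration(name): a dict with "fov_y" (degrees; the focal length in pixels is half the picture's height over the tangent of half this angle, whatever the lens; pixels are square), "cx", "cy" (the principal point, pixels), "D" ([k1, k2, p1, p2, k3] as OpenCV has them; the pictures are not rectified), "T" (4x4, takes a point from camera to world coordinates). Camera axes: x right, y down, z forward; pixel columns grow to the right and rows downward; lengths in m; the calibration is good to about 2 mm. A picture is of the moment at which its call begins: read the wrist's pose just before it. calibration takes no time and is no camera call; for the wrist camera it gives the pose at the moment of the call.
- env.close_job(): hands the job in; it is judged then, once.
The state is a dict: "time_s": time; "q": joint angles; "qvel": joint speeds; "joint_efforts": joint torques, N m; "position": TCP position; "tool_rot": TCP orientation; "ft_force": force on the tool from outside, world axes, zero at the start; "wrist_torque": the same for the moment, N m; "grip_width": finger opening in m; "gripper_force": force on a finger pad.
Only numpy, scipy, OpenCV 4.12 (cv2) and the standard library are available. Lean on these libraries where they do the work, as an engineer would, in place of code of your own. Each camera call takes 0.05 s, during which the arm holds its last target. There are 200 camera calls.

### The job

Mount the transformer on the bare threaded stud of the brown wiring board, ready for its nut: over the stud lay the larger rubber pad flat on the board, then the ring-shaped transformer, then the smaller rubber pad, and last the steel dish with its rim upwards, all lying flat on one another. Leave the relay and the roll of tape where they lie.

Things in the scene. Friction and masses are not known exactly. Their poses are not given: they have to be found in the camera images.
- stud_foot (a point): Foot of the bare upright steel stud (6 mm across, 47 mm tall, the last 5 mm tapering to a blunt point) on the fixed brown wiring board: the point on the stud's axis at the board's upper face, 6 mm above the work surface. Axes as the board's. Clear of other parts for 75 mm all round.
- board: Fixed brown board with the stud, 250 x 170 x 6 mm, flat on the work surface. Origin: centre of its underside; x along its long side, z up. The stud is at x = -55 mm, y = 0; a black fuse block (40 mm high) begins at x = +25, a grey terminal strip (51 mm high) at x = +77. A second brown board, with a white contactor and no stud, plays no part.
- wide_pad: The larger rubber pad: flat black ring, 62 mm outside, 16 mm hole, 6 mm thick, lying flat. Origin at the centre of its underside, z up. About 22 g.
- toroid: The transformer: ring wound with amber tape, 62 mm outside, 22 mm hole, 24 mm tall, lying flat. Origin at the centre of its underside, z up. On its outside at +x sits a small black terminal block, 20 mm wide, with brass tags reaching out to 42 mm from the centre; grip across y to stay clear of them. About 0.3 kg.
- narrow_pad: The smaller rubber pad: flat black ring, 50 mm outside, 16 mm hole, 6 mm thick, lying flat. Origin at the centre of its underside, z up. About 14 g.
- dish: The steel dish (pressure plate): 50 mm outside, 14 mm hole, floor 2.5 mm thick, with a 3 mm wide upturned rim, 6 mm tall over all; it lies rim upwards. Origin at the centre of its underside, z up. About 40 g.
- relay: Bystander: small white plug-in relay on a black foot, 30 x 24 x 34 mm, standing upright. Origin at the centre of its underside. Loose; leave it.
- tape_roll: Bystander: roll of blue insulating tape, 58 mm outside, 32 mm hole, 19 mm tall, lying flat. Origin at the centre of its underside. Loose; leave it.
There are look-alikes about, which are no part of the job. What is shaped like the toroid but green or turquoise is not meant.

How it is judged (in metres and radians):
On the way, in this order (a step that is already met when the one before it is completed fails the run):
1. the larger rubber pad lies flat on the board over the stud (horizontal distance between wide_pad and stud_foot below 0.009 m and z of wide_pad in the frame of stud_foot between -0.003 and 0.003 m and angle between wide_pad's own z axis and vertical below 0.12 rad), for 0.2 s.
2. the transformer lies on it over the stud (all of step 1 and horizontal distance between toroid and stud_foot below 0.01 m and z of toroid in the frame of stud_foot between 0.003 and 0.009 m and angle between toroid's own z axis and vertical below 0.12 rad), for 0.2 s.
3. the smaller rubber pad lies on the transformer over the stud (all of step 2 and horizontal distance between narrow_pad and stud_foot below 0.009 m and z of narrow_pad in the frame of stud_foot between 0.027 and 0.033 m and angle between narrow_pad's own z axis and vertical below 0.12 rad), for 0.2 s.
4. the steel dish lies on top over the stud, rim upwards (all of step 3 and horizontal distance between dish and stud_foot below 0.009 m and z of dish in the frame of stud_foot between 0.033 and 0.039 m and angle between dish's own z axis and vertical below 0.12 rad), for 0.2 s.
At the end, for the whole second after the job is handed in: Over the stud, bottom to top: larger pad, transformer, smaller pad, dish rim up; centres within 9 mm (transformer 10 mm) of the stud axis, each flat within 0.12 rad, undersides 0, 6, 30 and 36 mm (within 3 mm) above the board, all at rest (all of step 4 and linear speed of each of wide_pad, toroid, narrow_pad, dish below 0.02 m/s); the robot touches nothing.
It fails at once if the relay is shifted more than 20 mm (distance of relay from where it was at the start of the episode above 0.02 m).
It fails at once if the roll of tape is shifted more than 20 mm (distance of tape_roll from where it was at the start of the episode above 0.02 m).
It also fails if it takes over 102 s, if anything falls off the work surface, if the arm or the gripper's body presses on something with over 40 N, if the wrist force passes 120 N, or if a joint passes its speed limit or range.

## Working session

There is one attempt and no reset: what is moved stays moved. The work goes in short steps, Python scripts to look and compute and a shell command to move; the robot and the scene stay as the last step left them, time stands still between calls to the robot, and variables do not carry over. Pictures are saved under pics/ and viewed, at most 17 in all, crops included, and the job is handed in when it is done.

```bash
mkdir -p pics; ls; python3 - <<'E'
from rig import env,optics
import cv2
for n in("scene","top"):
    im=optics.get_image(n); cv2.imwrite(f"pics/{n}0.png",im[...,::-1]); c=optics.calibration(n); print(n,c)
s=env.observe(); print(s["time_s"],s["position"],s["tool_rot"],s["grip_width"],env.hold_point_z)
E
```

```text
pics
scene {'fov_y': 53.9657443286447, 'cx': 317.53720619456664, 'cy': 236.8593832451043, 'D': array([-0.05100083,  0.        ,  0.        ,  0.        ,  0.        ]), 'T': array([[-8.06352900e-01,  3.31797656e-01, -4.89597095e-01,
         8.91523692e-01],
       [ 5.91434498e-01,  4.53045588e-01, -6.67049420e-01,
         4.78070189e-01],
       [ 4.84369693e-04, -8.27441847e-01, -5.61551204e-01,
         4.72450959e-01],
       [ 0.00000000e+00,  0.00000000e+00,  0.00000000e+00,
         1.00000000e+00]])}
top {'fov_y': 56.74269507425414, 'cx': 326.81409772710686, 'cy': 241.66764547908002, 'D': array([-0.03017456,  0.        ,  0.        ,  0.        ,  0.        ]), 'T': array([[-0.02842293, -0.98867711,  0.14734216,  0.38000096],
       [-0.99945221,  0.0306084 ,  0.0125861 , -0.005056  ],
       [-0.0169535 , -0.14690371, -0.9890055 ,  0.90814381],
       [ 0.        ,  0.        ,  0.        ,  1.        ]])}
0.1 [0.20377058 0.51056627 0.23075929] [[-9.28740576e-01  3.70729563e-01 -7.30862467e-04]
 [ 3.70730197e-01  9.28739900e-01 -1.14823630e-03]
 [ 2.53095992e-04 -1.33736643e-03 -9.99999074e-01]] 0.08540798010892793 0.0187
```

View pics/top0.png

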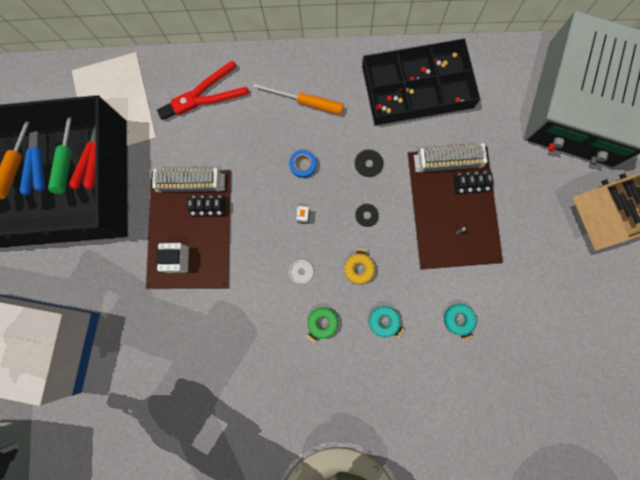

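View pics/scene0.png

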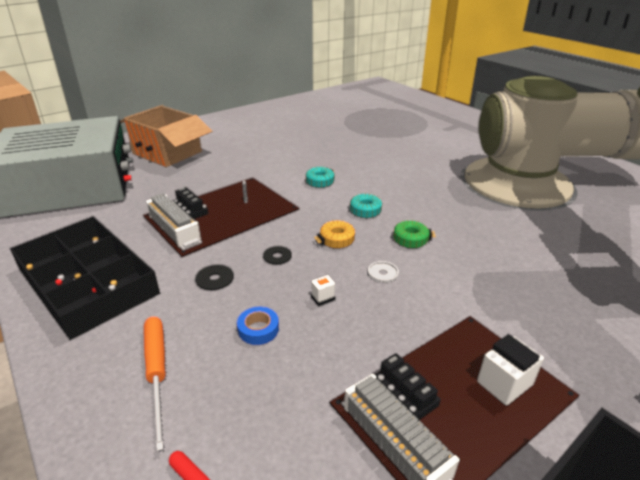

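Top view (candidates):
- Black rings at (369,163), the larger pad, and (367,215), the smaller pad.
- Ring transformers: amber at (360,268), the one to use, with tags upward. Green (323,323) and turquoise (385,321) and (461,319) are decoys.
- Pale ring at (301,271) is the dish. Blue ring at (303,163) is the tape and the white block at (303,214) is the relay, both bystanders.
- The stud is at about (461,231) on the right board. The left board has a contactor and no stud.

```bash
cat > h.py <<'E'
from rig import env,optics
import cv2, numpy as np
def K(c): 
    f=240/np.tan(np.radians(c["fov_y"]/2)); return np.array([[f,0,c["cx"]],[0,f,c["cy"]],[0,0,1]])
def rays(c,px):
    u=cv2.undistortPoints(np.float64(px).reshape(-1,1,2),K(c),c["D"]).reshape(-1,2)
    d=np.c_[u,np.ones(len(u))]@c["T"][:3,:3].T
    return c["T"][:3,3],d
def plane(c,px,z):
    o,d=rays(c,px); return (o+d*((z-o[2])/d[:,2])[:,None])[:,:2]
def proj(c,P):
    P=np.float64(P).reshape(-1,3); R=c["T"][:3,:3]; t=-R.T@c["T"][:3,3]
    return cv2.projectPoints(P,cv2.Rodrigues(R.T)[0],t,K(c),c["D"])[0].reshape(-1,2)
def blob(mask,seed,rad):
    m=np.zeros_like(mask); cv2.circle(m,tuple(map(int,seed)),int(rad),255,-1); m&=mask
    cs=cv2.findContours(m,cv2.RETR_EXTERNAL,cv2.CHAIN_APPROX_NONE)[0]
    return max(cs,key=cv2.contourArea).reshape(-1,2)
def circ(P):
    A=np.c_[2*P,np.ones(len(P))]; s=np.linalg.lstsq(A,(P**2).sum(1),rcond=None)[0]
    return s[:2],np.sqrt(s[2]+s[:2]@s[:2])
E
python3 - <<'E'
from h import *
im=cv2.imread("pics/top0.png"); c=optics.calibration("top"); hsv=cv2.cvtColor(im,cv2.COLOR_BGR2HSV); H,S,V=cv2.split(hsv)
dark=np.uint8(V<85)*255; amber=np.uint8((S>120)&(H>15)&(H<32)&(V>90))*255; light=np.uint8((V>165))*255; blue=np.uint8((S>120)&(H>100)&(H<125))*255
for n,m,s,z in(("wide",dark,(369,163),.005),("narrow",dark,(367,215),.005),("toroid",amber,(360,268),.014),("dish",light,(301,271),.006),("tape",blue,(303,163),.014)):
    b=blob(m,s,24); p=plane(c,b,z); print(n,circ(p),cv2.minEnclosingCircle(np.float32(p))[1])
# tags
p=plane(c,[(363,251)],.015); print("tag",p)
print("relay",plane(c,[(303,214)],.02))
br=np.uint8((V<95)&(S>90)&((H<15)|(H>170)))*255
b=blob(br,(458,207),90); r=cv2.boxPoints(cv2.minAreaRect(np.float32(plane(c,b,.006)))); print("board",r)
print("studtip",plane(c,[(463,229)],.053),"foot",plane(c,[(457,234)],.006))
crop=cv2.hconcat([cv2.resize(im[215:255,430:500],None,fx=5,fy=5,interpolation=2),cv2.resize(im[245:285,330:400],None,fx=5,fy=5,interpolation=2)])
cv2.imwrite("pics/crop1.png",crop)
E
```

```text
wide (array([ 0.67975331, -0.08635426]), np.float64(0.028925505799000696)) 0.03014989197254181
narrow (array([ 0.56807795, -0.0774805 ]), np.float64(0.02294310221148889)) 0.024307290092110634
toroid (array([ 0.45719753, -0.05735714]), np.float64(0.030195604700296353)) 0.031636517494916916
dish (array([0.45516903, 0.06152614]), np.float64(0.023753122153936847)) 0.02492651902139187
tape (array([0.68098766, 0.05251494]), np.float64(0.028416064363986398)) 0.030304985120892525
tag [[ 0.49171302 -0.06634158]]
relay [[0.57091315 0.05323296]]
board [[ 0.4537702  -0.18204345]
 [ 0.4616106  -0.34833494]
 [ 0.70731926 -0.33675015]
 [ 0.69947886 -0.17045864]]
studtip [[ 0.52413812 -0.26025761]] foot [[ 0.52203834 -0.26119763]]
```

View pics/crop1.png

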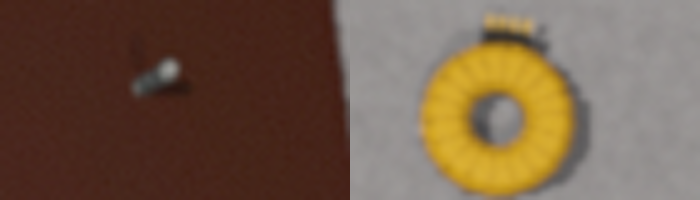

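The crop confirms the amber ring with its tags at +x. The stud tip is at about (464,228) and its foot at (458,233). Positions and sizes agree, with the stud near (0.525,-0.261). I'll square the tool to the world and go above the larger pad.

```bash
python3 -m jog '[{"linear":[0,0,0],"roll":-0.87},{"linear":[0,0,0],"roll":-0.87},{"linear":[0,0,0],"roll":-0.87},{"linear":[0,0,0],"roll":-0.87},{"linear":[0,0,0],"roll":-0.87},{"linear":[-0.54,-0.68,0],"roll":0},{"linear":[-0.54,-0.68,0],"roll":0},{"linear":[-0.54,-0.68,0],"roll":0},{"linear":[-0.54,-0.68,0],"roll":0},{"linear":[-0.54,-0.68,0],"roll":0},{"linear":[-0.54,-0.68,0],"roll":0},{"linear":[-0.54,-0.68,0],"roll":0}]' 0.6 40
python3 -m jog '[{"linear":[-0.54,-0.68,0],"roll":0},{"linear":[-0.54,-0.68,0],"roll":0},{"linear":[-0.54,-0.68,0],"roll":0},{"linear":[-0.54,-0.68,0],"roll":0},{"linear":[-0.54,-0.68,0],"roll":0},{"linear":[-0.54,-0.68,0],"roll":0},{"linear":[-0.54,-0.68,0],"roll":0},{"linear":[-0.54,-0.68,0],"roll":0},{"linear":[-0.54,-0.68,0],"roll":0},{"linear":[-0.54,-0.68,0],"roll":0},{"linear":[-0.54,-0.68,0],"roll":0},{"linear":[-0.54,-0.68,0],"roll":0}]'
python3 -m jog '[{"linear":[-0.54,-0.68,0],"roll":0},{"linear":[-0.54,-0.68,0],"roll":0},{"linear":[-0.54,-0.68,0],"roll":0},{"linear":[0,0,1],"roll":0},{"linear":[0,0,1],"roll":0},{"linear":[0,0,0.5],"roll":0},{"linear":[0,0,0],"roll":0}]'
cat > look.py <<'E'
from h import *
import sys
s=env.observe(); c=optics.calibration("wrist"); im=optics.get_image("wrist"); np.save("pics/"+sys.argv[1]+".npy",c["T"])
cv2.imwrite("pics/"+sys.argv[1]+".png",im[...,::-1])
print(s["position"],s["tool_rot"].round(4).tolist() if hasattr(s["tool_rot"],"round") else s["tool_rot"],s["grip_width"],s["time_s"]); print(c["T"][:3].round(3))
P=dict(wide=(.68,-.086,.006),narrow=(.568,-.0775,.006),toroid=(.457,-.057,.024),dish=(.455,.0615,.006),foot=(.525,-.261,.006),tip=(.525,-.261,.053))
for k,v in P.items(): print(k,proj(c,v).round(0)[0])
E
python3 look.py w1
```

```text
time_s: 1.1
position: [0.3557, 0.3188, 0.2312]
tool_rot: [[-1.0, 0.0, -0.0], [0.0, 1.0, -0.0], [0.0, -0.0, -1.0]]
ft_force: [-0.2, 1.2, -0.3]
grip_width: 0.0682
gripper_force: 0.0
time_s: 2.1
position: [0.6149, -0.0076, 0.2309]
tool_rot: [[-1.0, 0.0, -0.001], [0.0, 1.0, 0.0], [0.001, 0.0, -1.0]]
ft_force: [0.5, 0.1, -0.5]
grip_width: 0.0686
gripper_force: 0.0
time_s: 2.68
position: [0.6766, -0.0872, 0.1252]
tool_rot: [[-1.0, 0.001, -0.011], [0.001, 1.0, 0.003], [0.011, 0.003, -1.0]]
ft_force: [-0.4, 0.9, -0.3]
grip_width: 0.0685
gripper_force: 0.0
[ 0.67662176 -0.08723141  0.12517467] [[-0.9999, 0.0006, -0.0106], [0.0006, 1.0, 0.0033], [0.0106, 0.0033, -0.9999]] 0.06853056365829258 2.6833
[[ 0.     0.966  0.257  0.61 ]
 [ 1.    -0.002  0.004 -0.089]
 [ 0.004  0.257 -0.966  0.27 ]]
wide [319. 236.]
narrow [333.  62.]
toroid [ 376. -175.]
dish [ 582. -151.]
foot [ 28. -13.]
tip [-39. -47.]
```

```bash
python3 - <<'E'
from h import *
im=cv2.imread("pics/w1.png"); c=optics.calibration("wrist"); c["T"]=np.load("pics/w1.npy"); V=im.max(2)
b=blob(np.uint8(V<85)*255,(319,236),75); p=plane(c,b,.005); print(circ(p),cv2.minEnclosingCircle(np.float32(p)))
s=env.observe(); print(s["position"])
E
```

```text
(array([ 0.68033441, -0.08743697]), np.float64(0.030342434471158187)) ((0.6804187297821045, -0.08746221661567688), 0.030992893502116203)
[ 0.67802901 -0.0875081   0.12897725]
```

View pics/w1.png

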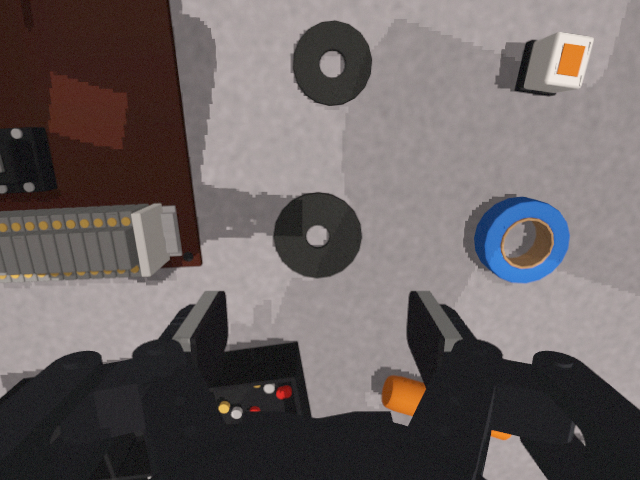

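The wrist picture shows the larger pad at (318,235), the smaller one at (332,63), and clear ground between the fingers. Descending.

```bash
python3 -m jog '[{"linear":[-0.06,0,0.7],"roll":0},{"linear":[0,0,0.7],"roll":0},{"linear":[0,0,0.7],"roll":0},{"linear":[0,0,0.5],"roll":0},{"linear":[0,0,0.35],"roll":0},{"linear":[0,0,0.1],"roll":0},{"linear":[0,0,0],"roll":0},{"linear":[0,0,0],"roll":0}]'; python3 look.py w2
```

```text
time_s: 3.4
position: [0.6825, -0.088, 0.0115]
tool_rot: [[-1.0, 0.0, 0.003], [0.0, 1.0, -0.001], [-0.003, -0.001, -1.0]]
ft_force: [-0.4, 1.1, 0.3]
grip_width: 0.0685
gripper_force: 0.0
[ 0.68252418 -0.08795732  0.01151779] [[-1.0, 0.0, 0.0032], [0.0, 1.0, -0.001], [-0.0032, -0.001, -1.0]] 0.06852454264105617 3.4
[[-0.     0.963  0.27   0.614]
 [ 1.     0.    -0.    -0.089]
 [-0.     0.27  -0.963  0.155]]
wide [324. 292.]
narrow [351. -16.]
toroid [ 454. -568.]
dish [ 848. -448.]
foot [-220. -158.]
tip [-482. -291.]
```

View pics/w2.png

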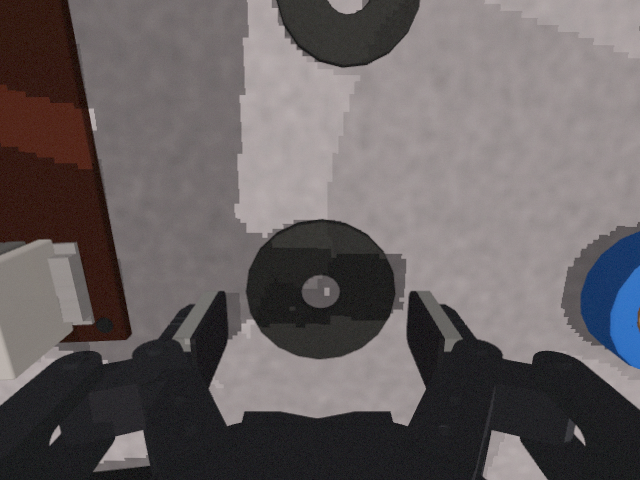

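The pad at (320,290) lies level with the fingertips. I'll ease down further, watching the force.

```bash
python3 -m jog '[{"linear":[0,0,0],"roll":0},{"linear":[0,0,0.05],"roll":0},{"linear":[0,0,0.05],"roll":0},{"linear":[0,0,0],"roll":0},{"linear":[0,0,0],"roll":0}]'
```

```text
time_s: 3.87
position: [0.6813, -0.0877, 0.0052]
tool_rot: [[-1.0, 0.0, -0.0], [0.0, 1.0, 0.0], [0.0, 0.0, -1.0]]
ft_force: [0.5, -0.3, -0.3]
grip_width: 0.0684
gripper_force: 0.0
```

```bash
python3 -m jog '[{"linear":[0,0,0.05],"roll":0},{"linear":[0,0,0.05],"roll":0},{"linear":[0,0,0],"roll":0},{"linear":[0,0,0],"roll":0}]'; python3 -m jog '[{"linear":[0,0,0.05],"roll":0},{"linear":[0,0,0],"roll":0},{"linear":[0,0,0],"roll":0}]'
```

```text
time_s: 4.2
position: [0.6813, -0.0877, 0.0011]
tool_rot: [[-1.0, 0.0, -0.0], [0.0, 1.0, 0.0], [0.0, 0.0, -1.0]]
ft_force: [-0.1, -0.0, 0.7]
grip_width: 0.0681
gripper_force: 0.0
time_s: 4.45
position: [0.6813, -0.0877, -0.0008]
tool_rot: [[-1.0, 0.0, -0.0], [0.0, 1.0, 0.0], [0.0, 0.0, -1.0]]
ft_force: [-0.0, -0.7, -0.7]
grip_width: 0.0681
gripper_force: 0.0
```

```bash
python3 -m jog '[{"linear":[0,0,0.05],"roll":0},{"linear":[0,0,0],"roll":0},{"linear":[0,0,0],"roll":0}]'; python3 -m jog '[{"linear":[0,0,0.05],"roll":0},{"linear":[0,0,0],"roll":0},{"linear":[0,0,0],"roll":0}]'|grep -E "pos|ft"
```

```text
time_s: 4.7
position: [0.6813, -0.0877, -0.0028]
tool_rot: [[-1.0, 0.0, -0.0], [0.0, 1.0, 0.0], [0.0, 0.0, -1.0]]
ft_force: [0.2, -0.4, -0.4]
grip_width: 0.0682
gripper_force: 0.0
position: [0.6813, -0.0877, -0.0048]
ft_force: [-0.8, -0.3, 0.2]
```

```bash
python3 -m jog '[{"linear":[0,0,0],"roll":0},{"linear":[0,0,0],"roll":0},{"linear":[0,0,0],"roll":0},{"linear":[0,0,0],"roll":0},{"linear":[0,0,0],"roll":0},{"linear":[0,0,0],"roll":0}]' 0.3 30; python3 -m jog '[{"linear":[0,0,-0.1],"roll":0},{"linear":[0,0,-0.3],"roll":0},{"linear":[0,0,-0.5],"roll":0},{"linear":[0,0,-0.5],"roll":0},{"linear":[0,0,-0.6],"roll":0},{"linear":[0,0,0],"roll":0},{"linear":[0,0,0],"roll":0}]'; python3 look.py w3
```

```text
time_s: 5.45
position: [0.6815, -0.0878, -0.0044]
tool_rot: [[-1.0, 0.0, 0.001], [0.0, 1.0, -0.0], [-0.001, -0.0, -1.0]]
ft_force: [0.8, -0.1, 3.4]
grip_width: 0.0595
gripper_force: 32.5
time_s: 6.03
position: [0.682, -0.0879, 0.0775]
tool_rot: [[-1.0, 0.0, 0.003], [0.0, 1.0, -0.001], [-0.003, -0.001, -1.0]]
ft_force: [-0.2, 0.4, -0.8]
grip_width: 0.059
gripper_force: 32.4
[ 0.68196523 -0.08785382  0.0774632 ] [[-1.0, 0.0001, 0.0032], [0.0001, 1.0, -0.001], [-0.0032, -0.001, -1.0]] 0.0590400361326587 6.0333
[[-0.     0.963  0.27   0.614]
 [ 1.     0.    -0.    -0.089]
 [-0.     0.27  -0.963  0.221]]
wide [322. 246.]
narrow [339.  31.]
toroid [ 399. -290.]
dish [ 662. -248.]
foot [-44. -64.]
tip [-155. -122.]
```

View pics/w3.png

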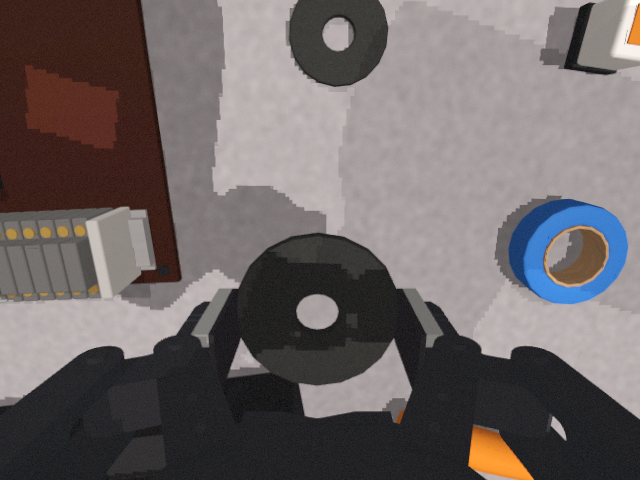

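The pad is held flat, hole at (317,311). I'll carry it near the stud and look at the stud from the wrist.

```bash
python3 -m jog '[{"linear":[0,0,-0.5],"roll":0},{"linear":[0.34,-0.72,-0.1],"roll":0},{"linear":[0.34,-0.72,-0.1],"roll":0},{"linear":[0.34,-0.72,-0.1],"roll":0},{"linear":[0.34,-0.72,0],"roll":0},{"linear":[0.34,-0.72,0],"roll":0},{"linear":[0.34,-0.72,0],"roll":0},{"linear":[0,0,0],"roll":0},{"linear":[0,0,0],"roll":0},{"linear":[0,0,0],"roll":0},{"linear":[0,0,0],"roll":0}]'; python3 look.py w4; python3 - <<'E'
from h import *
im=cv2.imread("pics/w3.png"); c=optics.calibration("wrist"); c["T"]=np.load("pics/w3.npy")
b=blob(np.uint8(im.max(2)>85)*255,(317,311),26); p=plane(c,b,.0775+.0104); print(circ(p), "tcp .6820 -.0879")
E
```

```text
time_s: 7.0
position: [0.6, -0.2593, 0.1068]
tool_rot: [[-1.0, -0.001, -0.001], [-0.001, 1.0, 0.001], [0.001, 0.001, -1.0]]
ft_force: [-0.7, -0.2, -0.1]
grip_width: 0.0592
gripper_force: 32.6
[ 0.6000153  -0.25929094  0.1068045 ] [[-1.0, -0.001, -0.0008], [-0.001, 1.0, 0.0008], [0.0008, 0.0008, -1.0]] 0.059163307037301195 7.0
[[-0.001  0.964  0.266  0.532]
 [ 1.     0.001  0.002 -0.26 ]
 [ 0.002  0.266 -0.964  0.251]]
wide [563. 346.]
narrow [606. 188.]
toroid [709. -20.]
dish [877.  -7.]
foot [315. 115.]
tip [315. 112.]
(array([ 0.68019783, -0.08863689]), np.float64(0.0074014401419986815)) tcp .6820 -.0879
```

View pics/w4.png

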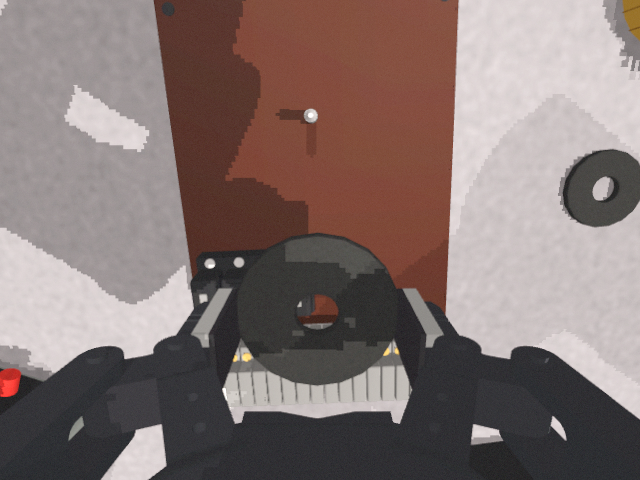

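The stud shows end-on at (311,116). The pad's hole is at (317,311).

```bash
python3 - <<'E'
from h import *
im=cv2.imread("pics/w4.png"); c=optics.calibration("wrist"); c["T"]=np.load("pics/w4.npy")
b=blob(np.uint8(im.min(2)>110)*255,(311,116),12); print(b.mean(0),circ(plane(c,b,.05)),plane(c,[(311,116)],.006))
print(env.observe()["position"])
E
```

```text
[310.56410256 115.30769231] (array([ 0.52641778, -0.26328713]), np.float64(0.0031962981377672635)) [[ 0.52546824 -0.26357938]]
[ 0.60011802 -0.25919487  0.10694087]
```

```bash
python3 -m jog '[{"linear":[0.6,-0.03,0],"roll":0},{"linear":[0.6,-0.03,0],"roll":0},{"linear":[0.61,-0.02,0],"roll":0},{"linear":[0,0,0.3],"roll":0},{"linear":[0,0,0.4],"roll":0},{"linear":[0,0,0],"roll":0},{"linear":[0,0,0],"roll":0},{"linear":[0,0,0],"roll":0},{"linear":[0,0,0],"roll":0}]'
```

```text
time_s: 7.8
position: [0.528, -0.2636, 0.0801]
tool_rot: [[-1.0, -0.001, 0.001], [-0.001, 1.0, -0.001], [-0.001, -0.001, -1.0]]
ft_force: [-0.1, -0.2, 0.5]
grip_width: 0.0592
gripper_force: 32.6
```

```bash
python3 -m jog '[{"linear":[0,0.03,0.2],"roll":0},{"linear":[0,0,0.3],"roll":0},{"linear":[0,0,0.3],"roll":0},{"linear":[0,0,0.3],"roll":0},{"linear":[0,0,0.3],"roll":0},{"linear":[0,0,0.3],"roll":0},{"linear":[0,0,0.15],"roll":0},{"linear":[0,0,0.05],"roll":0},{"linear":[0,0,0],"roll":0},{"linear":[0,0,0],"roll":0},{"linear":[0,0,0],"roll":0}]'
```

```text
time_s: 8.72
position: [0.5277, -0.2627, 0.004]
tool_rot: [[-1.0, 0.0, 0.001], [0.0, 1.0, -0.001], [-0.001, -0.001, -1.0]]
ft_force: [-0.1, -0.1, 0.3]
grip_width: 0.0589
gripper_force: 32.6
```

```bash
python3 -m jog '[{"linear":[0,0,0.05],"roll":0},{"linear":[0,0,0],"roll":0},{"linear":[0,0,0],"roll":0}]'; python3 -m jog '[{"linear":[0,0,0],"roll":0},{"linear":[0,0,0],"roll":0},{"linear":[0,0,0],"roll":0},{"linear":[0,0,0],"roll":0}]' 0.65; python3 -m jog '[{"linear":[0,0,-0.3],"roll":0},{"linear":[0,0,-0.6],"roll":0},{"linear":[0,0,-0.8],"roll":0},{"linear":[0,0,-0.8],"roll":0},{"linear":[-0.5,0,-0.7],"roll":0},{"linear":[-0.7,0,0],"roll":0},{"linear":[-0.5,0,0],"roll":0},{"linear":[0,0,0],"roll":0},{"linear":[0,0,0],"roll":0},{"linear":[0,0,0],"roll":0}]'; python3 look.py w5;python3 - <<'E'
from h import *
im=cv2.imread("pics/w5.png"); c=optics.calibration("wrist"); c["T"]=np.load("pics/w5.npy")
t=proj(c,(.526,-.263,.012))[0]; b=blob(np.uint8(im.max(2)<75)*255,t,75); p=plane(c,b,.011); print(t,circ(p),cv2.minEnclosingCircle(np.float32(p)))
E
```

```text
time_s: 8.97
position: [0.5275, -0.2626, 0.0016]
tool_rot: [[-1.0, 0.0, 0.001], [0.0, 1.0, -0.0], [-0.001, -0.0, -1.0]]
ft_force: [0.3, -0.0, 0.2]
grip_width: 0.0589
gripper_force: 32.6
time_s: 9.3
position: [0.5273, -0.2624, 0.0013]
tool_rot: [[-1.0, 0.0, -0.0], [0.0, 1.0, 0.0], [0.0, 0.0, -1.0]]
ft_force: [0.8, -0.2, 1.4]
grip_width: 0.0702
gripper_force: 0.0
time_s: 10.13
position: [0.5947, -0.2623, 0.1289]
tool_rot: [[-1.0, 0.0, -0.001], [0.0, 1.0, 0.001], [0.001, 0.001, -1.0]]
ft_force: [-0.4, -0.5, -1.0]
grip_width: 0.0709
gripper_force: 0.0
[ 0.59469497 -0.26230035  0.12888083] [[-1.0, 0.0002, -0.0011], [0.0002, 1.0, 0.0006], [0.0011, 0.0006, -1.0]] 0.07093984374822772 10.1333
[[ 0.     0.964  0.266  0.527]
 [ 1.    -0.     0.001 -0.263]
 [ 0.001  0.266 -0.964  0.273]]
wide [548. 336.]
narrow [586. 190.]
toroid [675.   4.]
dish [832.  13.]
foot [320. 125.]
tip [321. 124.]
[316.89576908 126.39238333] (array([ 0.52731316, -0.26846452]), np.float64(0.026157120921148597)) ((0.5264875292778015, -0.2635686695575714), 0.0310866329818964)
```

View pics/w5.png

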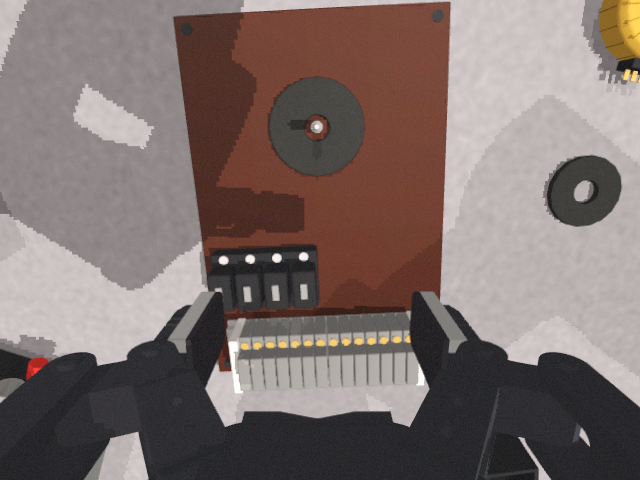

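The larger pad at (317,126) is concentric with the stud. Next is the transformer.

```bash
python3 -m jog '[{"linear":[0.49,0.73,0],"roll":0},{"linear":[0.49,0.73,0],"roll":0},{"linear":[0.49,0.73,0],"roll":0},{"linear":[0.49,0.73,0],"roll":0},{"linear":[0.49,0.73,0],"roll":0},{"linear":[0.49,0.73,0],"roll":0},{"linear":[0.49,0.73,0],"roll":0},{"linear":[0,0,0],"roll":0},{"linear":[0,0,0],"roll":0},{"linear":[0,0,0],"roll":0}]' 0.7; python3 look.py w6;python3 - <<'E'
from h import *
im=cv2.imread("pics/w6.png"); c=optics.calibration("wrist"); c["T"]=np.load("pics/w6.npy"); H,S,V=cv2.split(cv2.cvtColor(im,cv2.COLOR_BGR2HSV))
t=proj(c,(.457,-.057,.02))[0]; m=np.uint8((S>120)&(H>12)&(H<32)&(V>60))*255; m=cv2.morphologyEx(m,cv2.MORPH_OPEN,np.ones((15,15),np.uint8))
b=blob(m,t,90)
for z in(.012,.024): print(circ(plane(c,b,z)),cv2.minEnclosingCircle(np.float32(plane(c,b,z))))
E
```

```text
time_s: 11.02
position: [0.4583, -0.0586, 0.1297]
tool_rot: [[-1.0, 0.0, 0.001], [0.0, 1.0, -0.001], [-0.001, -0.001, -1.0]]
ft_force: [0.5, 0.1, -0.5]
grip_width: 0.0725
gripper_force: 0.0
[ 0.45834604 -0.05857358  0.12969588] [[-1.0, 0.0004, 0.001], [0.0004, 1.0, -0.0006], [-0.001, -0.0006, -1.0]] 0.07248744239347013 11.0167
[[ 0.     0.963  0.268  0.39 ]
 [ 1.    -0.     0.    -0.059]
 [ 0.     0.268 -0.963  0.273]]
wide [286. 478.]
narrow [294. 364.]
toroid [321. 232.]
dish [489. 223.]
foot [ 50. 313.]
tip [  2. 347.]
(array([ 0.45829362, -0.0576265 ]), np.float64(0.03171397007585913)) ((0.45824798941612244, -0.057793717831373215), 0.03274359181523323)
(array([ 0.45517934, -0.05770853]), np.float64(0.030258409287660885)) ((0.4551162123680115, -0.05786563456058502), 0.031226718798279762)
```

View pics/w6.png

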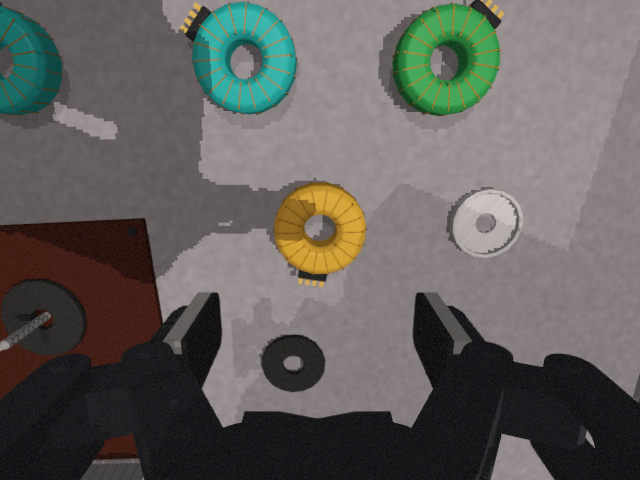

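The amber ring at (320,229) is between the fingers, with the tags below it at (312,280), clear of them. Descend and grip.

```bash
python3 -m jog '[{"linear":[0,0.02,0.7],"roll":0},{"linear":[0,0,0.7],"roll":0},{"linear":[0,0,0.7],"roll":0},{"linear":[0,0,0.5],"roll":0},{"linear":[0,0,0.4],"roll":0},{"linear":[0,0,0.2],"roll":0},{"linear":[0,0,0],"roll":0},{"linear":[0,0,0],"roll":0},{"linear":[0,0,0],"roll":0},{"linear":[0,0,0],"roll":0}]'; python3 -m jog '[{"linear":[0,0,0],"roll":0},{"linear":[0,0,0],"roll":0},{"linear":[0,0,0],"roll":0},{"linear":[0,0,0],"roll":0},{"linear":[0,0,0],"roll":0},{"linear":[0,0,0],"roll":0}]' 0.2 60
```

```text
time_s: 11.9
position: [0.4588, -0.0576, 0.0022]
tool_rot: [[-1.0, 0.0, 0.002], [0.0, 1.0, -0.001], [-0.002, -0.001, -1.0]]
ft_force: [-0.8, -0.1, -0.6]
grip_width: 0.073
gripper_force: 0.0
time_s: 12.4
position: [0.4586, -0.0574, 0.0027]
tool_rot: [[-1.0, -0.001, 0.002], [-0.001, 1.0, -0.001], [-0.002, -0.001, -1.0]]
ft_force: [-2.1, 0.5, 13.9]
grip_width: 0.0598
gripper_force: 61.8
```

```bash
python3 -m jog '[{"linear":[0,0,-0.2],"roll":0},{"linear":[0,0,-0.4],"roll":0},{"linear":[0,0,-0.6],"roll":0},{"linear":[0,0,-0.7],"roll":0},{"linear":[0,0,-0.6],"roll":0},{"linear":[0,0,0],"roll":0},{"linear":[0,0,0],"roll":0},{"linear":[0,0,0],"roll":0},{"linear":[0,0,0],"roll":0}]'; python3 look.py w7;python3 - <<'E'
from h import *
im=cv2.imread("pics/w7.png"); c=optics.calibration("wrist"); c["T"]=np.load("pics/w7.npy"); H,S,V=cv2.split(cv2.cvtColor(im,cv2.COLOR_BGR2HSV))
s=env.observe()["position"]; t=proj(c,(s[0],s[1],s[2]+.021))[0]; m=np.uint8((S>120)&(H>12)&(H<32)&(V>60))*255; m=cv2.morphologyEx(m,cv2.MORPH_OPEN,np.ones((15,15),np.uint8))
b=blob(m,t,120); h=blob(255-m,t,30)
print(t,h.mean(0)); 
for z in(.012,.021): print(circ(plane(c,b,s[2]-.0027+z)),circ(plane(c,h,s[2]-.0027+z)))
E
```

```text
time_s: 13.15
position: [0.4574, -0.057, 0.1001]
tool_rot: [[-1.0, 0.0, -0.003], [0.0, 1.0, 0.001], [0.003, 0.001, -1.0]]
ft_force: [0.1, 0.7, -3.1]
grip_width: 0.0597
gripper_force: 66.4
[ 0.45740472 -0.05698004  0.10013167] [[-1.0, 0.0002, -0.0026], [0.0002, 1.0, 0.001], [0.0026, 0.001, -1.0]] 0.05971536190510536 13.15
[[ 0.     0.964  0.264  0.39 ]
 [ 1.    -0.001  0.002 -0.058]
 [ 0.002  0.264 -0.964  0.244]]
wide [281. 512.]
narrow [289. 390.]
toroid [318. 247.]
dish [506. 236.]
foot [ 19. 335.]
tip [-41. 377.]
[319.28172829 329.88817018] [318.01851852 313.87037037]
(array([ 0.4588079 , -0.05786949]), np.float64(0.033476023870307244)) (array([ 0.45730591, -0.05740171]), np.float64(0.007243598829839958))
(array([ 0.45421127, -0.05788307]), np.float64(0.031239000430695246)) (array([ 0.45280965, -0.05744655]), np.float64(0.0067595479033439815))
```

View pics/w7.png

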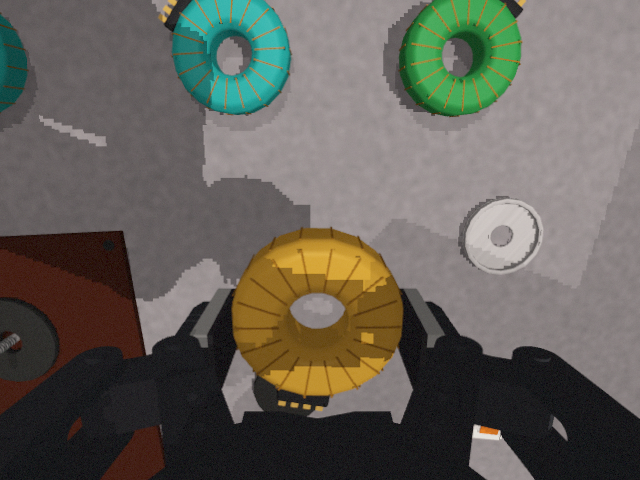

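The transformer is held level, hole at (318,313). Carry it over the stud.

```bash
python3 -m jog '[{"linear":[-0.25,-0.7,0],"roll":0},{"linear":[-0.25,-0.75,0],"roll":0},{"linear":[-0.25,-0.75,0],"roll":0},{"linear":[-0.25,-0.75,0],"roll":0},{"linear":[-0.25,-0.75,0],"roll":0},{"linear":[-0.25,-0.75,0],"roll":0},{"linear":[-0.25,-0.68,0],"roll":0},{"linear":[0,0,0],"roll":0},{"linear":[0,0,0],"roll":0},{"linear":[0,0,0],"roll":0},{"linear":[0,0,0],"roll":0},{"linear":[0,0,0],"roll":0}]'
```

```text
time_s: 14.2
position: [0.5279, -0.2614, 0.1012]
tool_rot: [[-1.0, -0.001, -0.001], [-0.001, 1.0, 0.001], [0.001, 0.001, -1.0]]
ft_force: [0.6, 0.2, -3.6]
grip_width: 0.06
gripper_force: 66.5
```

```bash
python3 -m jog '[{"linear":[0,-0.03,0.2],"roll":0},{"linear":[0,0,0.35],"roll":0},{"linear":[0,0,0.35],"roll":0},{"linear":[0,0,0.35],"roll":0},{"linear":[0,0,0.35],"roll":0},{"linear":[0,0,0.35],"roll":0},{"linear":[0,0,0.15],"roll":0},{"linear":[0,0,0],"roll":0},{"linear":[0,0,0],"roll":0},{"linear":[0,0,0],"roll":0}]';python3 -m jog '[{"linear":[0,0,0.04],"roll":0},{"linear":[0,0,0],"roll":0},{"linear":[0,0,0],"roll":0}]' | grep -E "pos|ft"
```

```text
time_s: 15.03
position: [0.5285, -0.2638, 0.018]
tool_rot: [[-1.0, 0.0, 0.001], [0.0, 1.0, -0.001], [-0.001, -0.001, -1.0]]
ft_force: [1.1, -0.1, -3.6]
grip_width: 0.0597
gripper_force: 66.5
position: [0.5282, -0.2637, 0.016]
ft_force: [-0.3, -0.3, -3.5]
```

```bash
python3 -m jog '[{"linear":[0,0.02,0.04],"roll":0},{"linear":[0,0,0],"roll":0},{"linear":[0,0,0],"roll":0}]' | grep -E "pos|ft"; python3 -m jog '[{"linear":[0,0,0],"roll":0},{"linear":[0,0,0],"roll":0},{"linear":[0,0,0],"roll":0},{"linear":[0,0,0],"roll":0}]' 0.75; python3 -m jog '[{"linear":[0,0,-0.3],"roll":0},{"linear":[0,0,-0.6],"roll":0},{"linear":[0,0,-0.8],"roll":0},{"linear":[0,0,-0.8],"roll":0},{"linear":[-0.5,0,-0.7],"roll":0},{"linear":[-0.7,0,0],"roll":0},{"linear":[-0.5,0,0],"roll":0},{"linear":[0,0,0],"roll":0},{"linear":[0,0,0],"roll":0},{"linear":[0,0,0],"roll":0}]'; python3 look.py w8;python3 - <<'E'
from h import *
im=cv2.imread("pics/w8.png"); c=optics.calibration("wrist"); c["T"]=np.load("pics/w8.npy"); H,S,V=cv2.split(cv2.cvtColor(im,cv2.COLOR_BGR2HSV))
t=proj(c,(.526,-.263,.036))[0];m=np.uint8((S>120)&(H>12)&(H<32)&(V>60))*255; m=cv2.morphologyEx(m,cv2.MORPH_OPEN,np.ones((15,15),np.uint8))
b=blob(m,t,100); print(t,circ(plane(c,b,.026)))
b=blob(np.uint8(im.min(2)>110)*255,t,15); print(b.mean(0),circ(plane(c,b,.05)))
E
```

```text
position: [0.5284, -0.2633, 0.0149]
ft_force: [-1.5, -1.5, 5.0]
time_s: 15.87
position: [0.5282, -0.2628, 0.014]
tool_rot: [[-1.0, 0.0, 0.0], [0.0, 1.0, 0.0], [-0.0, 0.0, -1.0]]
ft_force: [-0.8, -1.1, -0.4]
grip_width: 0.0744
gripper_force: 0.0
time_s: 16.7
position: [0.5955, -0.2627, 0.1417]
tool_rot: [[-1.0, 0.0, -0.001], [0.0, 1.0, 0.001], [0.001, 0.001, -1.0]]
ft_force: [0.6, 0.3, 0.6]
grip_width: 0.0747
gripper_force: 0.0
[ 0.59553488 -0.26271013  0.14165703] [[-1.0, 0.0002, -0.0011], [0.0002, 1.0, 0.0006], [0.0011, 0.0006, -1.0]] 0.07469430827565578 16.7
[[ 0.     0.964  0.266  0.528]
 [ 1.    -0.     0.001 -0.264]
 [ 0.001  0.266 -0.964  0.286]]
wide [540. 327.]
narrow [575. 187.]
toroid [658.   8.]
dish [810.  17.]
foot [320. 124.]
tip [321. 123.]
[317.55255733 124.86209306] (array([ 0.52664299, -0.26384147]), np.float64(0.03148640729907123))
[316.9375 125.    ] (array([ 0.52615843, -0.26337311]), np.float64(0.0030212554471881585))
```

View pics/w8.png

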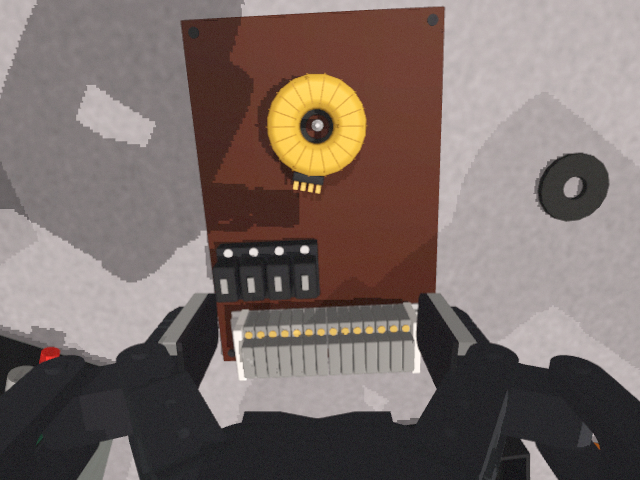

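The transformer sits concentric on the pad, with the stud at (317,125) in the middle. Next is the smaller pad.

```bash
python3 -m jog '[{"linear":[0.11,0.77,0],"roll":0},{"linear":[0.12,0.77,0],"roll":0},{"linear":[0.11,0.77,0],"roll":0},{"linear":[0.12,0.77,0],"roll":0},{"linear":[0.11,0.77,0],"roll":0},{"linear":[0.12,0.78,0.3],"roll":0},{"linear":[0,0,0.3],"roll":0},{"linear":[0,0,0],"roll":0},{"linear":[0,0,0],"roll":0},{"linear":[0,0,0],"roll":0},{"linear":[0,0,0],"roll":0}]' 0.4 30; python3 look.py w9;python3 - <<'E'
from h import *
im=cv2.imread("pics/w9.png"); c=optics.calibration("wrist"); c["T"]=np.load("pics/w9.npy"); 
t=proj(c,(.568,-.0775,.006))[0]; b=blob(np.uint8(im.max(2)<85)*255,t,65); p=plane(c,b,.005); print(circ(p),cv2.minEnclosingCircle(np.float32(p)),env.observe()["position"])
E
```

```text
time_s: 17.67
position: [0.5689, -0.0788, 0.1188]
tool_rot: [[-1.0, 0.002, 0.001], [0.002, 1.0, -0.001], [-0.001, -0.001, -1.0]]
ft_force: [-0.6, 0.7, -0.3]
grip_width: 0.06
gripper_force: 0.0
[ 0.5688671  -0.07880723  0.11882453] [[-1.0, 0.0016, 0.0012], [0.0016, 1.0, -0.0005], [-0.0012, -0.0005, -1.0]] 0.06002742157752312 17.6667
[[ 0.001  0.963  0.268  0.501]
 [ 1.    -0.002 -0.    -0.08 ]
 [ 0.     0.268 -0.963  0.263]]
wide [309. 374.]
narrow [320. 230.]
toroid [357.  46.]
dish [550.  49.]
foot [ 38. 167.]
tip [-21. 175.]
(array([ 0.56848847, -0.07823713]), np.float64(0.024352250225562)) ((0.5686010122299194, -0.07826168090105057), 0.025026975199580193) [ 0.56885365 -0.07866463  0.11872649]
```

```bash
python3 -m jog '[{"linear":[0.01,0.01,0.7],"roll":0},{"linear":[0,0,0.7],"roll":0},{"linear":[0,0,0.6],"roll":0},{"linear":[0,0,0.4],"roll":0},{"linear":[0,0,0.35],"roll":0},{"linear":[0,0,0.2],"roll":0},{"linear":[0,0,0.05],"roll":0},{"linear":[0,0,0],"roll":0},{"linear":[0,0,0],"roll":0},{"linear":[0,0,0],"roll":0},{"linear":[0,0,0],"roll":0}]'
```

```text
time_s: 18.63
position: [0.5686, -0.0774, -0.0011]
tool_rot: [[-1.0, 0.0, 0.001], [0.0, 1.0, -0.0], [-0.001, -0.0, -1.0]]
ft_force: [0.3, -0.3, 0.0]
grip_width: 0.0597
gripper_force: 0.0
```

```bash
python3 -m jog '[{"linear":[0,-0.02,0.04],"roll":0},{"linear":[0,0,0],"roll":0},{"linear":[0,0,0],"roll":0}]'|grep -E "pos|ft"; python3 -m jog '[{"linear":[0,0,0],"roll":0},{"linear":[0,0,0],"roll":0},{"linear":[0,0,0],"roll":0},{"linear":[0,0,0],"roll":0},{"linear":[0,0,0],"roll":0},{"linear":[0,0,0],"roll":0}]' 0 30; python3 -m jog '[{"linear":[0,0,-0.1],"roll":0},{"linear":[0,0,-0.4],"roll":0},{"linear":[0,0,-0.6],"roll":0},{"linear":[0,0,-0.7],"roll":0},{"linear":[0,0,-0.7],"roll":0},{"linear":[0,0,-0.3],"roll":0},{"linear":[0,0,0],"roll":0},{"linear":[0,0,0],"roll":0},{"linear":[0,0,0],"roll":0},{"linear":[0,0,0],"roll":0}]'; python3 look.py w10
python3 - <<'E'
from h import *
im=cv2.imread("pics/w10.png"); c=optics.calibration("wrist"); c["T"]=np.load("pics/w10.npy"); s=env.observe()["position"]
z=s[2]+.003+.006; t=proj(c,(s[0],s[1],z))[0]; b=blob(np.uint8(im.max(2)>85)*255,t,26); p=plane(c,b,z); print(t,b.mean(0),circ(p),s)
E
```

```text
position: [0.5682, -0.0781, -0.0034]
ft_force: [-0.6, -0.2, -0.1]
time_s: 19.38
position: [0.5687, -0.0782, -0.0026]
tool_rot: [[-1.0, 0.0, 0.002], [0.0, 1.0, -0.0], [-0.002, -0.0, -1.0]]
ft_force: [-1.4, 0.7, 6.6]
grip_width: 0.0482
gripper_force: 33.5
time_s: 20.22
position: [0.5675, -0.0779, 0.1071]
tool_rot: [[-1.0, 0.0, -0.003], [0.0, 1.0, 0.001], [0.003, 0.001, -1.0]]
ft_force: [0.4, -0.3, -1.3]
grip_width: 0.048
gripper_force: 31.0
[ 0.56754137 -0.07789499  0.10709517] [[-1.0, 0.0003, -0.0026], [0.0003, 1.0, 0.0009], [0.0026, 0.0009, -1.0]] 0.04795305910324017 20.2167
[[ 0.     0.964  0.264  0.5  ]
 [ 1.    -0.001  0.002 -0.079]
 [ 0.002  0.264 -0.964  0.251]]
wide [307. 386.]
narrow [319. 237.]
toroid [358.  45.]
dish [559.  49.]
foot [ 24. 171.]
tip [-41. 181.]
[319.09224816 314.25211758] [316.85046729 312.63551402] (array([ 0.56703866, -0.0787269 ]), np.float64(0.007321373586456518)) [ 0.56765085 -0.07791979  0.10717284]
```

View pics/w10.png

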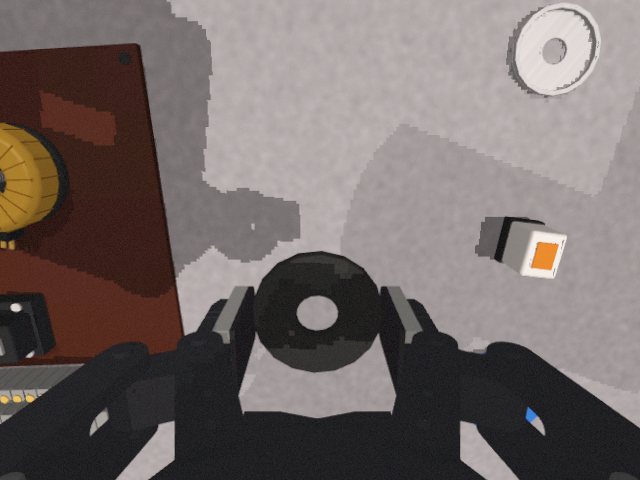

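The smaller pad is held, hole at (317,312). Carry it over.

```bash
python3 -m jog '[{"linear":[0.17,-0.77,0],"roll":0},{"linear":[0.17,-0.77,0],"roll":0},{"linear":[0.17,-0.77,0],"roll":0},{"linear":[0.17,-0.77,0],"roll":0},{"linear":[0.17,-0.77,0],"roll":0},{"linear":[0.17,-0.76,0],"roll":0},{"linear":[0,0,0.5],"roll":0},{"linear":[0,0,0],"roll":0},{"linear":[0,0,0],"roll":0},{"linear":[0,0,0],"roll":0},{"linear":[0,0,0],"roll":0},{"linear":[0,0,0],"roll":0}]'
```

```text
time_s: 21.27
position: [0.5278, -0.2618, 0.0892]
tool_rot: [[-1.0, -0.001, 0.001], [-0.001, 1.0, -0.001], [-0.001, -0.001, -1.0]]
ft_force: [0.8, -1.3, 0.1]
grip_width: 0.0484
gripper_force: 31.1
```

Down 56 mm in all, leaving the last 3 mm for a separate step.

```bash
python3 -m jog '[{"linear":[0.03,-0.02,0.2],"roll":0},{"linear":[0,0,0.25],"roll":0},{"linear":[0,0,0.25],"roll":0},{"linear":[0,0,0.25],"roll":0},{"linear":[0,0,0.25],"roll":0},{"linear":[0,0,0.1],"roll":0},{"linear":[0,0,0],"roll":0},{"linear":[0,0,0],"roll":0},{"linear":[0,0,0],"roll":0},{"linear":[0,0,0],"roll":0}]'
```

```text
time_s: 22.1
position: [0.5264, -0.2634, 0.037]
tool_rot: [[-1.0, 0.0, 0.001], [0.0, 1.0, -0.001], [-0.001, -0.001, -1.0]]
ft_force: [-0.2, 0.1, 0.7]
grip_width: 0.0481
gripper_force: 31.1
```

```bash
python3 -m jog '[{"linear":[0,0.01,0.05],"roll":0},{"linear":[0,0,0.03],"roll":0},{"linear":[0,0,0],"roll":0},{"linear":[0,0,0],"roll":0}]'|grep -E "pos|ft"; python3 -m jog '[{"linear":[0,0,0],"roll":0},{"linear":[0,0,0],"roll":0},{"linear":[0,0,0],"roll":0},{"linear":[0,0,0],"roll":0}]' 0.5; python3 -m jog '[{"linear":[0,0,-0.3],"roll":0},{"linear":[0,0,-0.6],"roll":0},{"linear":[0,0,-0.8],"roll":0},{"linear":[0,0,-0.8],"roll":0},{"linear":[-0.5,0,-0.3],"roll":0},{"linear":[-0.7,0,0],"roll":0},{"linear":[-0.5,0,0],"roll":0},{"linear":[0,0,0],"roll":0},{"linear":[0,0,0],"roll":0},{"linear":[0,0,0],"roll":0}]'; python3 look.py w11;python3 - <<'E'
from h import *
im=cv2.imread("pics/w11.png"); c=optics.calibration("wrist"); c["T"]=np.load("pics/w11.npy"); H,S,V=cv2.split(cv2.cvtColor(im,cv2.COLOR_BGR2HSV))
t=proj(c,(.526,-.263,.042))[0]; b=blob(np.uint8((V<85)&(S<90))*255,t,60); print(t,circ(plane(c,b,.041)),cv2.minEnclosingCircle(np.float32(plane(c,b,.041))))
b=blob(np.uint8(im.min(2)>110)*255,t,12); print(b.mean(0),circ(plane(c,b,.05)))
E
```

```text
position: [0.5262, -0.2629, 0.0334]
ft_force: [-0.9, 1.2, 1.8]
time_s: 22.77
position: [0.5261, -0.2629, 0.0333]
tool_rot: [[-1.0, 0.0, -0.0], [0.0, 1.0, 0.0], [0.0, 0.0, -1.0]]
ft_force: [-0.8, 0.1, -0.1]
grip_width: 0.0644
gripper_force: 0.0
time_s: 23.6
position: [0.5935, -0.2627, 0.1449]
tool_rot: [[-1.0, 0.0, -0.001], [0.0, 1.0, 0.001], [0.001, 0.001, -1.0]]
ft_force: [-0.3, 0.4, 0.1]
grip_width: 0.0641
gripper_force: 0.0
[ 0.59353019 -0.26274887  0.14493586] [[-1.0, 0.0002, -0.001], [0.0001, 1.0, 0.0005], [0.001, 0.0005, -1.0]] 0.06408663318519323 23.6
[[ 0.     0.964  0.266  0.526]
 [ 1.    -0.     0.001 -0.264]
 [ 0.001  0.266 -0.964  0.289]]
wide [538. 327.]
narrow [572. 189.]
toroid [653.  14.]
dish [803.  21.]
foot [320. 127.]
tip [321. 126.]
[317.67366308 128.2187938 ] (array([ 0.52670036, -0.26365452]), np.float64(0.024060131901052405)) ((0.5266774892807007, -0.263653963804245), 0.024560637772083282)
[317.03333333 128.46666667] (array([ 0.52616354, -0.26337652]), np.float64(0.0030386894345241122))
```

View pics/w11.png

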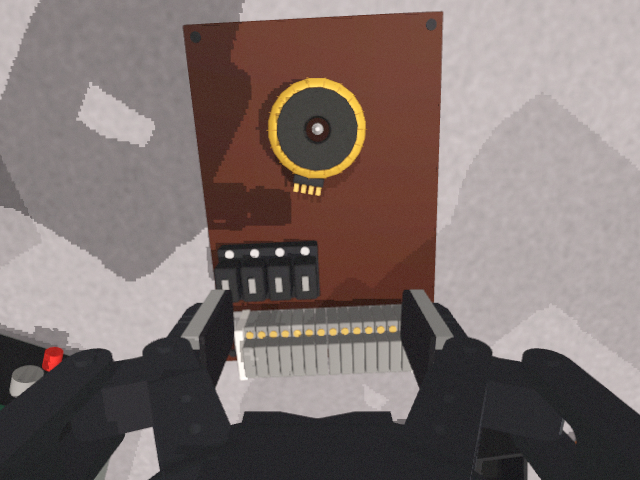

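The smaller pad is concentric on the stack at (317,128). Now the dish.

```bash
python3 -m jog '[{"linear":[0.35,0.81,0],"roll":0},{"linear":[0.35,0.81,0],"roll":0},{"linear":[0.35,0.81,0],"roll":0},{"linear":[0.35,0.81,0],"roll":0},{"linear":[0.34,0.81,0],"roll":0},{"linear":[0.35,0.81,0],"roll":0},{"linear":[0.35,0.81,0],"roll":0},{"linear":[0.34,0.81,0],"roll":0},{"linear":[0.34,0.81,0],"roll":0},{"linear":[0.34,0.81,0.2],"roll":0},{"linear":[0,0,0.4],"roll":0},{"linear":[0,0,0],"roll":0}]' 0.4 30;python3 -m jog '[{"linear":[0,0,0],"roll":0},{"linear":[0,0,0],"roll":0},{"linear":[0,0,0],"roll":0}]'; python3 look.py w12;python3 - <<'E'
from h import *
im=cv2.imread("pics/w12.png"); c=optics.calibration("wrist"); c["T"]=np.load("pics/w12.npy"); H,S,V=cv2.split(cv2.cvtColor(im,cv2.COLOR_BGR2HSV))
t=proj(c,(.455,.0615,.006))[0]; r=im[int(t[1])-60:int(t[1])+60,int(t[0])-60:int(t[0])+60]; 
g=cv2.GaussianBlur(im.min(2),(5,5),0); m=np.uint8(g>185)*255
b=cv2.convexHull(blob(m,t,65)).reshape(-1,2); p=plane(c,b,.005); print(t,circ(p),cv2.minEnclosingCircle(np.float32(p)),env.observe()["position"])
E
```

```text
time_s: 24.65
position: [0.4535, 0.0623, 0.12]
tool_rot: [[-1.0, -0.002, -0.003], [-0.002, 1.0, 0.0], [0.003, 0.0, -1.0]]
ft_force: [0.4, 0.2, -1.3]
grip_width: 0.0601
gripper_force: 0.0
time_s: 24.9
position: [0.4564, 0.0602, 0.122]
tool_rot: [[-1.0, 0.002, 0.001], [0.002, 1.0, -0.0], [-0.001, -0.0, -1.0]]
ft_force: [0.4, 0.2, -0.6]
grip_width: 0.0596
gripper_force: 0.0
[0.45644168 0.06020108 0.12197416] [[-1.0, 0.0018, 0.0013], [0.0018, 1.0, -0.0002], [-0.0013, -0.0002, -1.0]] 0.05960844542493405 24.9
[[ 0.002  0.963  0.268  0.389]
 [ 1.    -0.002  0.     0.059]
 [ 0.001  0.268 -0.963  0.266]]
wide [145. 487.]
narrow [138. 372.]
toroid [136. 238.]
dish [320. 228.]
foot [-113.  320.]
tip [-188.  355.]Traceback (most recent call last):
  File "<stdin>", line 5, in <module>
  File "h.py", line 17, in blob
    return max(cs,key=cv2.contourArea).reshape(-1,2)
           ~~~^^^^^^^^^^^^^^^^^^^^^^^^
ValueError: max() iterable argument is empty
```

View pics/w12.png

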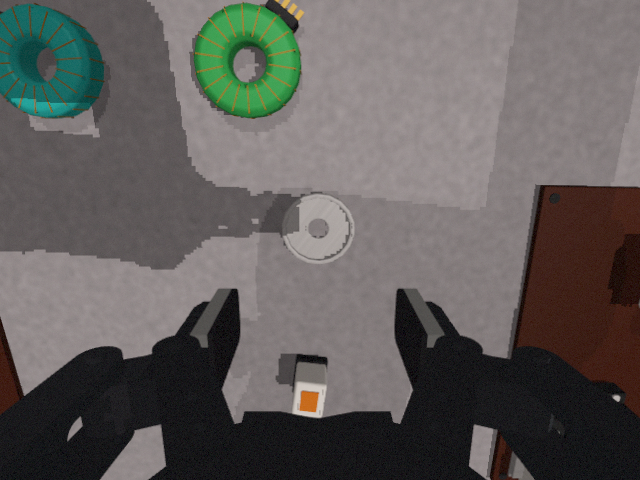

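The dish is at (318,228), rim up, partly in shadow. The relay at (310,385) is clear of the fingers.

```bash
python3 - <<'E'
from h import *
im=cv2.imread("pics/w12.png"); c=optics.calibration("wrist"); c["T"]=np.load("pics/w12.npy")
g=cv2.cvtColor(im,cv2.COLOR_BGR2GRAY)[170:290,255:380]
h=cv2.HoughCircles(cv2.GaussianBlur(g,(5,5),0),cv2.HOUGH_GRADIENT,1,100,param1=80,param2=12,minRadius=32,maxRadius=40)[0]; print(h)
x,y,r=h[0]; x+=255;y+=170
print(plane(c,[(x,y),(x-r,y),(x+r,y),(318.5,228)],.006),env.observe()["position"])
E
```

```text
[[62.5 58.5 34.9]]
[[0.45531496 0.05982871]
 [0.45527227 0.03599113]
 [0.45535628 0.08366922]
 [0.45496374 0.06051188]] [0.45636466 0.06028687 0.12187813]
```

```bash
python3 -m jog '[{"linear":[0.02,0,0.7],"roll":0},{"linear":[0,0,0.7],"roll":0},{"linear":[0,0,0.6],"roll":0},{"linear":[0,0,0.4],"roll":0},{"linear":[0,0,0.35],"roll":0},{"linear":[0,0,0.2],"roll":0},{"linear":[0,0,0.12],"roll":0},{"linear":[0,0,0],"roll":0},{"linear":[0,0,0],"roll":0},{"linear":[0,0,0],"roll":0},{"linear":[0,0,0],"roll":0}]'
```

```text
time_s: 25.87
position: [0.4554, 0.0611, -0.0008]
tool_rot: [[-1.0, 0.0, 0.001], [0.0, 1.0, -0.0], [-0.002, -0.0, -1.0]]
ft_force: [0.4, 0.2, -0.2]
grip_width: 0.0597
gripper_force: 0.0
```

```bash
python3 -m jog '[{"linear":[0,-0.02,0.04],"roll":0},{"linear":[0,0,0],"roll":0},{"linear":[0,0,0],"roll":0}]'|grep -E "pos|ft"; python3 -m jog '[{"linear":[0,0,0],"roll":0},{"linear":[0,0,0],"roll":0},{"linear":[0,0,0],"roll":0},{"linear":[0,0,0],"roll":0},{"linear":[0,0,0],"roll":0},{"linear":[0,0,0],"roll":0}]' 0 30; python3 -m jog '[{"linear":[0,0,-0.1],"roll":0},{"linear":[0,0,-0.4],"roll":0},{"linear":[0,0,-0.6],"roll":0},{"linear":[0,0,-0.7],"roll":0},{"linear":[0,0,-0.7],"roll":0},{"linear":[0,0,-0.3],"roll":0},{"linear":[0,0,0],"roll":0},{"linear":[0,0,0],"roll":0},{"linear":[0,0,0],"roll":0},{"linear":[0,0,0],"roll":0}]'; python3 look.py w13
```

```text
position: [0.4551, 0.0603, -0.003]
ft_force: [0.7, -1.2, -0.4]
time_s: 26.62
position: [0.4551, 0.0603, -0.0025]
tool_rot: [[-1.0, 0.0, 0.001], [0.0, 1.0, -0.0], [-0.001, -0.0, -1.0]]
ft_force: [-2.2, -0.2, 8.4]
grip_width: 0.0482
gripper_force: 29.6
time_s: 27.45
position: [0.4544, 0.0604, 0.1077]
tool_rot: [[-1.0, 0.0, -0.003], [0.0, 1.0, 0.0], [0.003, 0.0, -1.0]]
ft_force: [-0.4, -0.0, 1.1]
grip_width: 0.0481
gripper_force: 31.1
[0.45439524 0.06040356 0.107749  ] [[-1.0, 0.0003, -0.0025], [0.0003, 1.0, 0.0003], [0.0025, 0.0003, -1.0]] 0.04806698528282443 27.45
[[ 0.     0.964  0.264  0.387]
 [ 1.    -0.     0.001  0.059]
 [ 0.001  0.264 -0.964  0.252]]
wide [137. 505.]
narrow [129. 386.]
toroid [125. 248.]
dish [320. 237.]
foot [-133.  332.]
tip [-217.  371.]
```

View pics/w13.png

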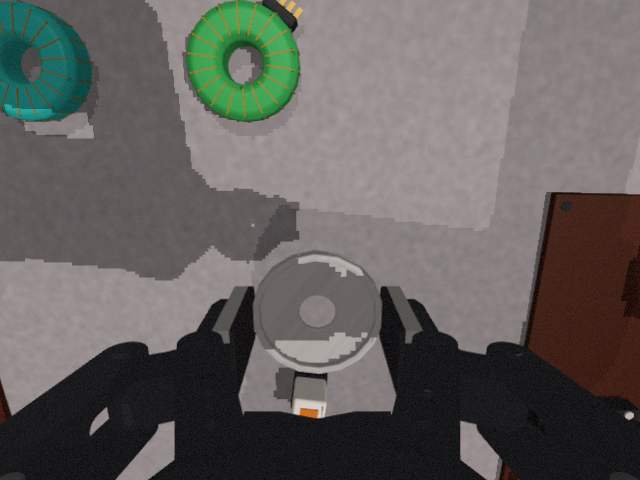

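The dish is held level, rim centre about (317.5,310.5), hole at (317,311).

```bash
python3 - <<'E'
from h import *
c=optics.calibration("wrist"); c["T"]=np.load("pics/w13.npy"); z=.1077
print(plane(c,[(317,311)],z+.005),plane(c,[(317.5,250.5),(317.5,371)],z+.0085).mean(0),env.observe()["position"])
E
```

```text
[[0.45517326 0.05957902]] [0.45450046 0.0597637 ] [0.45449904 0.0603831  0.1078307 ]
```

```bash
python3 -m jog '[{"linear":[-0.18,-0.8,0],"roll":0},{"linear":[-0.18,-0.81,0],"roll":0},{"linear":[-0.18,-0.81,0],"roll":0},{"linear":[-0.18,-0.81,0],"roll":0},{"linear":[-0.18,-0.81,0],"roll":0},{"linear":[-0.18,-0.81,0],"roll":0},{"linear":[-0.18,-0.81,0],"roll":0},{"linear":[-0.18,-0.81,0],"roll":0},{"linear":[-0.18,-0.81,0],"roll":0},{"linear":[-0.16,-0.8,0],"roll":0},{"linear":[0,0,0.5],"roll":0},{"linear":[0,0,0],"roll":0}]';python3 -m jog '[{"linear":[0,0,0],"roll":0},{"linear":[0,0,0],"roll":0},{"linear":[0,0,0],"roll":0},{"linear":[0,0,0],"roll":0}]'
```

```text
time_s: 28.5
position: [0.5247, -0.2634, 0.085]
tool_rot: [[-1.0, 0.003, -0.005], [0.003, 1.0, 0.004], [0.005, 0.004, -1.0]]
ft_force: [-1.3, 0.1, -2.3]
grip_width: 0.0486
gripper_force: 31.2
time_s: 28.83
position: [0.5264, -0.2622, 0.0897]
tool_rot: [[-1.0, -0.001, 0.001], [-0.001, 1.0, -0.001], [-0.001, -0.001, -1.0]]
ft_force: [0.8, -0.2, -0.5]
grip_width: 0.0481
gripper_force: 31.2
```

```bash
python3 -m jog '[{"linear":[0.01,-0.01,0.15],"roll":0},{"linear":[0,0,0.2],"roll":0},{"linear":[0,0,0.25],"roll":0},{"linear":[0,0,0.25],"roll":0},{"linear":[0,0,0.2],"roll":0},{"linear":[0,0,0.1],"roll":0},{"linear":[0,0,0],"roll":0},{"linear":[0,0,0],"roll":0},{"linear":[0,0,0],"roll":0},{"linear":[0,0,0],"roll":0}]'
```

```text
time_s: 29.67
position: [0.526, -0.2635, 0.0434]
tool_rot: [[-1.0, 0.0, 0.001], [0.0, 1.0, -0.001], [-0.001, -0.001, -1.0]]
ft_force: [0.0, 0.5, -1.6]
grip_width: 0.0484
gripper_force: 31.2
```

```bash
python3 -m jog '[{"linear":[0,0.01,0.06],"roll":0},{"linear":[0,0,0.04],"roll":0},{"linear":[0,0,0],"roll":0},{"linear":[0,0,0],"roll":0}]'|grep -E "pos|ft"; python3 -m jog '[{"linear":[0,0,0],"roll":0},{"linear":[0,0,0],"roll":0},{"linear":[0,0,0],"roll":0},{"linear":[0,0,0],"roll":0}]' 0.5; python3 -m jog '[{"linear":[0,0,-0.3],"roll":0},{"linear":[0,0,-0.6],"roll":0},{"linear":[0,0,-0.8],"roll":0},{"linear":[0,0,-0.8],"roll":0},{"linear":[-0.5,0,-0.3],"roll":0},{"linear":[-0.7,0,0],"roll":0},{"linear":[-0.5,0,0],"roll":0},{"linear":[0,0,0],"roll":0},{"linear":[0,0,0],"roll":0},{"linear":[0,0,0],"roll":0}]'; python3 look.py w14; python3 - <<'E'
from h import *
a=cv2.imread("pics/w14.png")[60:210,230:410]; b=optics.get_image("scene")[150:270,130:310,::-1]
cv2.imwrite("pics/end.png",cv2.hconcat([cv2.resize(a,(400,400*150//180)),cv2.resize(np.ascontiguousarray(b),(400,333))]))
E
```

```text
position: [0.5259, -0.2629, 0.0395]
ft_force: [-0.9, 0.9, 5.7]
time_s: 30.33
position: [0.5257, -0.2628, 0.0388]
tool_rot: [[-1.0, 0.0, -0.0], [0.0, 1.0, 0.0], [0.0, 0.0, -1.0]]
ft_force: [-0.0, -0.1, -0.4]
grip_width: 0.064
gripper_force: 0.0
time_s: 31.17
position: [0.5931, -0.2628, 0.1505]
tool_rot: [[-1.0, 0.0, -0.001], [0.0, 1.0, 0.0], [0.001, 0.0, -1.0]]
ft_force: [0.1, -0.5, 0.9]
grip_width: 0.0641
gripper_force: 0.0
[ 0.59312769 -0.262757    0.15049545] [[-1.0, 0.0002, -0.0011], [0.0002, 1.0, 0.0005], [0.0011, 0.0005, -1.0]] 0.06405818976797745 31.1667
[[ 0.     0.964  0.266  0.526]
 [ 1.    -0.     0.001 -0.264]
 [ 0.001  0.266 -0.964  0.294]]
wide [534. 324.]
narrow [567. 188.]
toroid [645.  17.]
dish [793.  24.]
foot [320. 127.]
tip [321. 127.]
```

View pics/end.png

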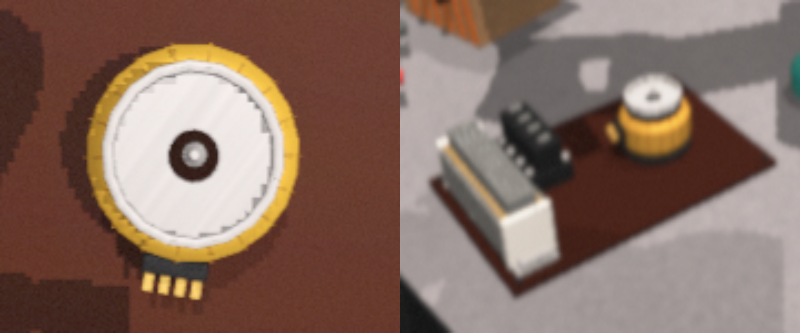

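The dish lies flat, rim up and concentric with the stud, which is at (194,155) in the left crop. The side view shows the whole stack level. Handing in.

```bash
python3 -c "
from rig import env
print(env.close_job())"
```

```text
the job is handed in; nothing more can be done
None
```

The transformer stack is on the stud and handed in after about 31 s: larger pad, transformer, smaller pad, then the dish with its rim up. The last pictures showed it flat and centred, but no verdict came back. The relay and the tape roll were not touched.

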